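# Fit the idler and hold back the belt tensioner of a tube roller

## Task

The tube roller's drive deck is being fitted with a new belt: set the aluminium idler block fully down into the blue pocket, then swing the red locking lever fully shut over it. Then push the yellow post of the sprung tensioner arm back, away from the pocket, until the brass pawl has clicked over its tooth and dropped again, and finish while still holding the arm there against its spring so that a colleague can slip the belt on; do not let go, because the pawl alone will not keep it back. Leave the other things on the bench where they are.

Things in the scene. Friction and masses are not known exactly. Their poses are not given: they have to be found in the camera images.
- idler_block: loose idler block, 0.16 kg: aluminium frame 44 (its x) x 32 (its y) x 54 mm high, an orange roller with upright axis inside, 1.5 mm back from the open y sides. Stands upright on the bench. Origin at underside centre, z up. Top plate (z 40 to 54 mm) and foot (z 0 to 22 mm) can be pinched across the 32 mm width. Fits the pocket either way round (half turn)
- pocket (a point): centre of the floor of the blue pocket on the deck, 30 mm above the bench, 30 mm to -x and 75 mm to +y of the deck's centre. Opening 48 (x) x 36 (y) mm, walls 7 mm thick and 18 mm high, open above. Its axes are the deck's
- deck: fixed white drive deck, 240 (x) x 360 (y) mm, top 30 mm above the bench; origin at underside centre. z up, -x to the edge nearest the robot, +y to the lever's side, -y to the tensioner's side. A black and aluminium drive pulley, 60 mm across, its top 69 mm above the bench, stands 60 mm to +x and 30 mm to -y of the deck's centre
- lever (a joint): red locking lever, upright hinge axis: 0 = shut, at a hard stop (points to the deck's -x, over the middle of the pocket), grows to 2.3 rad as it opens towards +y. Stays where it is left; about 1 N at the pin moves it. Bar 14 mm wide, 87 to 97 mm above the bench: it passes 3 mm over a block that is fully down and strikes one that is not
- lever_hinge (a point): lever's hinge axis at bar height, 92 mm above the bench, 60 mm to the deck's +x of the pocket centre
- lever_pin (a point): centre of the top of the lever's upright red pin, 12 mm diameter, standing 28 mm above the bar (from 97 to 125 mm above the bench), 98 mm from the hinge axis
- tensioner (a joint): steel arm, upright hinge axis: 0 = at rest (points to the deck's -x), grows to a hard stop at 0.8 rad as its post is pushed to the deck's -y, away from the pocket. Spring: about 4 N at the post at 0, 15 N at 0.7. The tooth meets the pawl at about 0.25 (some 2 N more); the pawl has dropped behind it at 0.6. Let go, the arm springs back over the pawl to 0
- tensioner_hinge (a point): tensioner arm's hinge axis at bar height, 43 mm above the bench
- tensioner_post (a point): centre of the top of the upright yellow post at the arm's end, 18 mm diameter, from 50 to 105 mm above the bench, 100 mm from the hinge axis; the arm's bar (18 mm wide) lies under it, 36 to 50 mm above the bench
- pawl (a joint): brass pawl slider at the tail of the tensioner arm: 0 = down; it lifts by 3 to 4 mm (0.003 to 0.004) to the deck's +x while the arm's tooth passes under it and drops to 0 behind it
- jar: bystander: white screw jar with a red cap, 48 mm across, 62 mm high, origin at underside centre
- tip_box: bystander: blue box of pipette tips with a clear lid, 56 x 56 x 52 mm, origin at underside centre
- tube_rack: bystander: purple tube rack 90 x 180 x 35 mm with tubes up to 75 mm, origin at underside centre
- amber_bottle: bystander: amber bottle, 64 mm across, 150 mm high, origin at underside centre
- beaker: bystander: glass beaker, 70 mm across, 90 mm high, origin at underside centre
- screwdriver: bystander: screwdriver 170 mm long lying on the bench, origin at its underside
Things that resemble listed ones, but are neither listed nor needed, are in the scene too. Of the things shaped like the idler_block, the aluminium one is meant.

How it is judged:
By the outcome, as a careful person would: the job done as asked, in the order asked, and still so for the second after the job is handed in, while the arm keeps its last pose, push and grip.
It also fails if it takes over 72 s, if anything falls off the work surface, if the arm or the gripper's body presses on something with over 40 N, if the wrist force passes 120 N, or if a joint passes its speed limit or range.

## Robot

A 6-joint arm with a two-finger parallel gripper is mounted at the origin on the work surface. World frame = base frame: x ahead of the robot, y to its left, z up, the work surface at z = 0. Lengths are in m, angles in rad, forces in N, time in s.
With the tool pointing down it reaches from about 0.35 to 0.775 m from the base axis. Payload 5.5 kg.
Tool frame: the origin (TCP) lies on the centre line of the jaws, within the pads' length; the fingertips stand 8 mm ahead of it and the grasp point (between the pads) lies 11 mm behind it; z points along the fingers, y is the direction in which the jaws open and shut (so a half turn about z gives the same grasp; the last joint's range is limited). The gripper opens to 85 mm and grips with 20 to 120 N. Pads are 22 mm wide; open, the fingers measure 114 mm over their backs; the gripper's body (76 mm by 85 mm) begins 54 mm behind the grasp point. The pads swing forward as they close: fully open they stand 13 mm farther back than shut.
Start: joints at [-1.357, 0.313, 0.046, 1.304, 0, 1.431], TCP at [0.199, -0.539, 0.239] pointing down, gripper open.
Joint ranges: [-2.76, 2.76], [-0.86, 1.69], [-1.03, 1.26], [-2.2, 2.34], [-1.47, 1.5], [-3.14, 3.14]. Speed limits (rad/s): [2.57, 2.57, 3.14, 3.14, 3.14, 3.14].

## Interface

Orientations are given as a unit quaternion [w, x, y, z].
In Python, from workcell import env gives the robot as it stands. The module is installed in compiled form; this text tells all that it offers.
- The arm moves only by the tool play_rows, never from a script. Its argument "steps" is a list of rows, each an object with "claw": the closure in counts, from 0 (fully open) to 255 (shut); "dp": the shift along the tool's x, y, z in m, a list of three; "angular": the turn, a rotation vector about the tool's x, y, z in degrees, a list of three. In form: [{"claw": claw, "dp": [dx, dy, dz], "angular": [wx, wy, wz]}, ...]. A call has exactly 8 rows; each row shifts and turns the commanded pose from where the row before left it, along the tool's axes as they then stand; what a row does not reach is not made up. A row lasts 1/12 s, in which the tool goes at most 41.7 mm and 7.16 degrees, less where a joint would pass 70% of its speed; a pose out of reach is approached as far as the arm can. A call is refused whole if a number of a shift passes 0.0417 or a number of a turn 7.16, either way. A call with a gripper value outside its range is refused whole. The fingers move at their own pace and stop on an object; "force" is the grip in N (left out, the last holds). Time passes only in rows, so rows that do not move let the fingers close, or fill a call up. It gives the time, the measured TCP pose, the force and the opening at its end, in the units of the state.
- env.get_state(): the state, without advancing time (a new reading comes with each control period).
- env.read_camera(name): name is "side" or "top"; returns (picture, depth): 384x512x3 uint8, red, green, blue; 384x512 float32, m along the optical axis (not along the pixel's ray), 0 where there is no reading.
- env.calibration(name): a dict with "fx", "fy", "cx", "cy" (pixels), "world_from_camera" (4x4, takes a point from camera to world coordinates). Camera axes: x right, y down, z forward; pixel columns grow to the right and rows downward; lengths in m; the calibration is good to about 2 mm. A picture is of the moment at which its call begins. calibration takes no time and is no camera call.
- env.hand_in(): hands the job in, once; it reports no verdict.
The state is a dict: "clock": time; "joint_pos": joint angles; "qvel": joint speeds; "tau": joint torques, N m; "tcp_pos": TCP position; "orientation": TCP orientation; "wrist_force": force on the tool from outside, world axes, zero at the start; "ft_torque": the same for the moment, N m; "finger_gap": finger opening in m.
Only numpy, scipy, OpenCV 4.12 (cv2) and the standard library are available. Lean on these libraries where they do the work, as an engineer would, in place of code of your own. Each camera call takes 0.05 s, during which the arm holds its last target. There are 200 camera calls.

## Working session

There is one attempt and no reset: what is moved stays moved. The work goes in short steps, Python scripts to look and compute and a tool call to move; the robot and the scene stay as the last step left them, time stands still between calls to the robot, and variables do not carry over. Pictures are saved under pics/ and viewed, about 8 in all and at most 12, crops included, and the job is handed in when it is done.

Besides the shell and the picture viewer there is one more tool, called in YAML: its name, and indented under it one key for each argument. play_rows: Moves the arm, as the interface text tells. Its arguments: {"type":"object","properties":{"steps":{"type":"array","items":{"type":"object","properties":{"claw":{"type":"number"},"dp":{"type":"array","items":{"type":"number"}},"angular":{"type":"array","items":{"type":"number"}}}}},"force":{"type":"number"}},"required":["steps"]}

```bash
mkdir -p pics
cat > h.py <<'E'
import numpy as np, cv2
from workcell import env
def snap(n,f,crop=None,scale=1):
    p,d=env.read_camera(n); np.savez('pics/'+f+'.npz',p=p,d=d)
    q=p[...,::-1]
    if crop: c0,r0,c1,r1=crop; q=q[r0:r1,c0:c1]
    cv2.imwrite('pics/'+f+'.png',cv2.resize(q,None,fx=scale,fy=scale,interpolation=cv2.INTER_CUBIC))
    return p,d
def cloud(n,d):
    k=env.calibration(n); v,u=np.indices(d.shape)
    P=np.stack([(u-k['cx'])/k['fx']*d,(v-k['cy'])/k['fy']*d,d],-1)
    T=k['world_from_camera']; W=P@T[:3,:3].T+T[:3,3]; W[d==0]=np.nan
    return W
E
python3 - <<'E'
from h import *
for n in('top','side'):
    snap(n,n+'0',scale=1.5); print(n,env.calibration(n))
print(env.get_state())
E
```

```text
top {'fx': 463.9003900262026, 'fy': 463.9003900262026, 'cx': 259.6427508830412, 'cy': 187.90743508485025, 'world_from_camera': array([[ 1.31469119e-02, -9.93706591e-01,  1.11240145e-01,
         4.41801601e-01],
       [-9.99842454e-01, -1.43912371e-02, -1.03903715e-02,
         7.91257249e-04],
       [ 1.19258639e-02, -1.11086018e-01, -9.93739237e-01,
         1.50313140e+00],
       [ 0.00000000e+00,  0.00000000e+00,  0.00000000e+00,
         1.00000000e+00]])}
side {'fx': 363.57908803899795, 'fy': 363.57908803899795, 'cx': 255.52648607775512, 'cy': 187.17582317195075, 'world_from_camera': array([[-0.94781291, -0.201083  ,  0.24741932,  0.23071476],
       [-0.31880639,  0.5889075 , -0.74266442,  1.08422104],
       [ 0.0036301 , -0.78278578, -0.62228068,  1.03636636],
       [ 0.        ,  0.        ,  0.        ,  1.        ]])}
{'clock': 0.1, 'joint_pos': array([-1.35659143e+00,  3.13925750e-01,  4.50976648e-02,  1.30362030e+00,
        9.41744341e-06,  1.43116677e+00]), 'qvel': array([ 2.68224931e-04, -2.75382977e-03,  1.46751025e-03,  1.47736699e-03,
       -8.00142132e-04, -6.40934363e-06]), 'tau': array([ 2.18031768e-03, -4.81722951e+01,  2.99245369e+01,  1.27310038e-02,
       -1.59753426e-04, -1.44307597e-05]), 'tcp_pos': array([ 0.1991174 , -0.53894557,  0.23849986]), 'orientation': array([-8.25628707e-04,  9.84390590e-01,  1.75995695e-01, -2.60880529e-05]), 'wrist_force': array([-0.02445403, -0.12801343,  0.46810696]), 'ft_torque': array([0.03644924, 0.02050529, 0.01050008]), 'finger_gap': 0.08524840383649955}
```

View pics/top0.png

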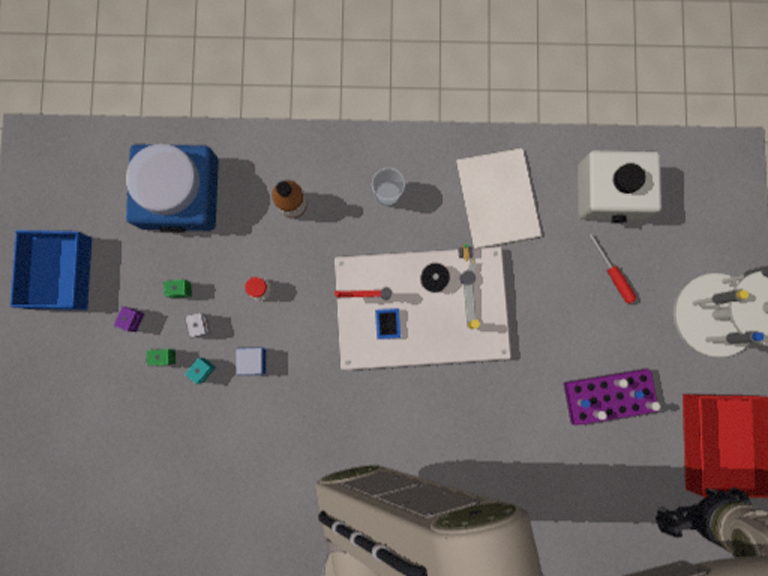

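View pics/side0.png

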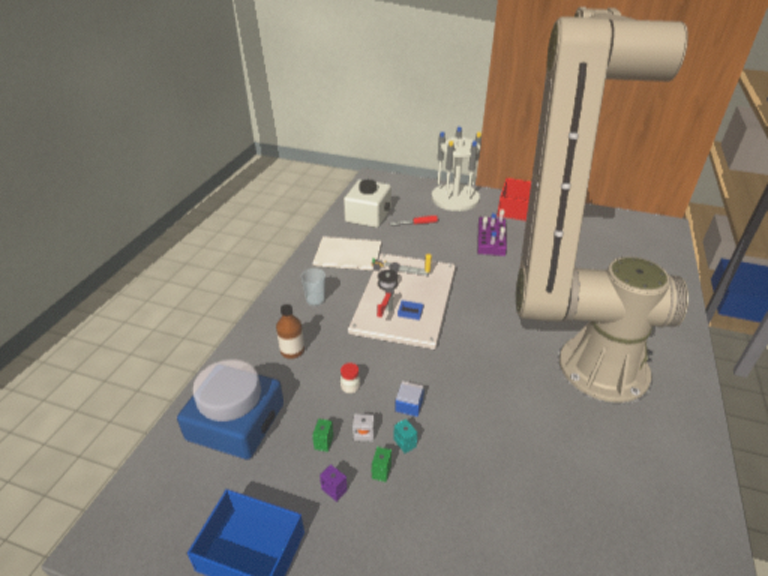

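Top view (picture px, 1.5x): block-shaped things are green (177,288), green (160,357), purple (128,319), teal (200,370) and grey aluminium with the orange roller (197,324). I choose the last. The deck is at (425,310), the pocket at (388,323), the lever pointing to +y (337–386,294) and the tensioner post at (475,324).

Run:
```python
from h import *
for n,c in(('top',(70,170,350,260)),('side',(190,150,320,340))):
    z=np.load(f'pics/{n}0.npz'); p,d=z['p'],z['d']; W=cloud(n,d)
    np.save(f'pics/W{n}.npy',W)
    if n=='top':
        q=p[170:260,80:350,::-1]; a=cv2.resize(p[195:240,110:155,::-1],None,fx=9,fy=9,interpolation=cv2.INTER_CUBIC)
        s=np.load('pics/side0.npz')['p'][265:305,220:265,::-1]; b=cv2.resize(s,(456,405),interpolation=cv2.INTER_CUBIC)
        cv2.imwrite('pics/crop1.png',np.hstack([a[:, :405],b[:, :390]]))
    hsv=cv2.cvtColor(p,cv2.COLOR_RGB2HSV).astype(int); H,S,V=np.moveaxis(hsv,-1,0); z=W[...,2]
    def rep(name,m):
        P=W[m]; 
        if len(P)<4: print(n,name,'few');return
        r=cv2.minAreaRect((P[:,:2]*1000).astype(np.float32))
        print(n,name,len(P),'med',np.median(P,0).round(4),'rect',np.round(r[0],1),np.round(r[1],1),round(r[2],1))
    box=lambda x0,x1,y0,y1:(W[...,0]>x0)&(W[...,0]<x1)&(W[...,1]>y0)&(W[...,1]<y1)
    blk=box(.33,.46,.33,.46)
    if n=='top':
        for (u,v) in [(131,216),(133,214),(258,215),(316,216),(258,196),(225,196)]: print((u,v),W[v,u].round(4))
    rep('deck',box(.3,.65,-.25,.3)&(abs(z-.03)<.006)&(S<60)&(V>150))
    rep('pocket',box(.3,.65,-.25,.3)&(z>.04)&(z<.056)&(H>100)&(H<130)&(S>120))
    rep('lever',box(.3,.65,-.25,.4)&(z>.08)&(z<.102)&((H<8)|(H>172))&(S>150))
    rep('pin',box(.3,.65,-.25,.4)&(z>.115)&(z<.13)&((H<8)|(H>172))&(S>150))
    rep('post',box(.3,.65,-.25,.3)&(z>.098)&(z<.112)&(H>20)&(H<35)&(S>120))
    k=env.calibration(n);T=k['world_from_camera']
    rep('bt',box(.36,.5,.28,.5)&(z>.047)&(z<.062)&(S<60))
    rep('tipbox',box(.28,.5,.15,.4)&(z>.04)&(z<.06)&(H>100)&(H<130))
    rep('near tall',box(.3,.56,.1,.5)&(z>.045)&(z<.07))
```

```text
(131, 216) [0.5102 0.3846 0.0548]
(133, 214) [0.5164 0.3783 0.0562]
(258, 215) [ 0.52   -0.0105  0.0321]
(316, 216) [ 0.5155 -0.1851  0.1043]
(258, 196) [ 0.5744 -0.0092  0.0959]
(225, 196) [0.5701 0.0892 0.127 ]
top deck 5043 med [ 0.5262 -0.0644  0.0313] rect [537.2   9.8] [225.5 519.6] 0.0
top pocket 117 med [ 0.5129 -0.0139  0.0491] rect [485.6 108.3] [ 63.3 303. ] 14.9
top lever 92 med [0.576  0.044  0.0981] rect [575.   47.1] [ 9.9 82.2] 1.1
top pin 8 med [0.5731 0.0896 0.1239] rect [573.   90.5] [7.9 6.4] 45.4
top post 24 med [ 0.5182 -0.185   0.1066] rect [ 517.6 -185.4] [14.6 13.5] 44.2
top bt 173 med [0.4435 0.296  0.0541] rect [455.9 372.7] [185.4  84.3] 89.0
top tipbox 300 med [0.4372 0.2741 0.0532] rect [433.3 313.4] [ 54.4 134.5] 5.0
top near tall 774 med [0.4406 0.3758 0.0545] rect [453.8 359.3] [235.1 136.6] 68.6
side deck 2014 med [ 0.5257 -0.0258  0.0284] rect [535.   22.3] [229.6 544.1] 0.0
side pocket 62 med [0.5127 0.0079 0.0453] rect [515.8  -6.7] [55.3 53.8] 4.4
side lever 25 med [0.5746 0.041  0.0954] rect [572.9  51.7] [10.9 92.6] 2.7
side pin 7 med [0.5696 0.0965 0.121 ] rect [570.7  94.7] [7.5 5.3] 75.8
side post 10 med [ 0.5151 -0.1799  0.1017] rect [ 513.1 -182.3] [18.6 13. ] 74.1
side bt 139 med [0.4454 0.3005 0.0511] rect [452.2 365.9] [184.  85.] 72.3
side tipbox 164 med [0.4333 0.2871 0.0501] rect [433.9 282.4] [51.4 47.6] 2.8
side near tall 593 med [0.4368 0.3858 0.0518] rect [453.5 362.2] [235.8 138.6] 70.6
```

View pics/crop1.png

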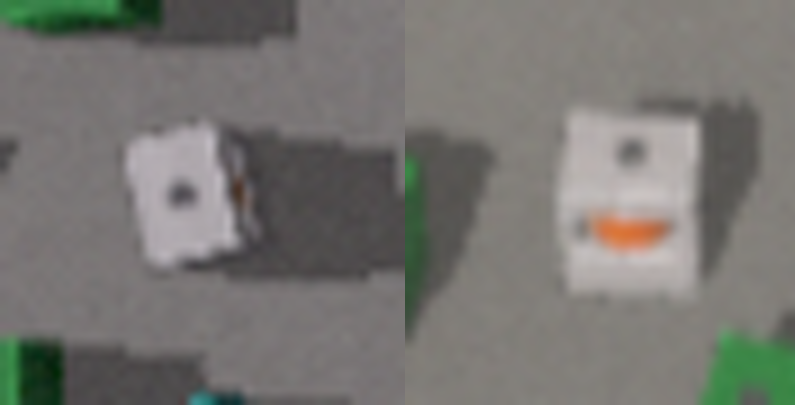

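The crop confirms it: grey frame, dark hole in the top, orange roller. Next I measure by projecting masks onto planes at known heights.

```bash
cat >> h.py <<'E'
def plane(n,uv,z):
    k=env.calibration(n);T=k['world_from_camera'];uv=np.atleast_2d(uv).astype(float)
    r=np.c_[(uv[:,0]-k['cx'])/k['fx'],(uv[:,1]-k['cy'])/k['fy'],np.ones(len(uv))]@T[:3,:3].T
    return T[:3,3]+r*((z-T[2,3])/r[:,2])[:,None]
def comp(m,u,v,r=8):
    k,l=cv2.connectedComponents(m.astype(np.uint8)); w=l[v-r:v+r+1,u-r:u+r+1]; w=w[w>0]
    return l==np.bincount(w).argmax()
def rect(n,m,z):
    v,u=np.nonzero(m); P=plane(n,np.c_[u,v],z)[:,:2]*1000
    r=cv2.minAreaRect(P.astype(np.float32)); return len(u),P.mean(0).round(1),np.round(r[0],1),np.round(r[1],1),round(r[2],1)
E
python3 - <<'E'
from h import *
z=np.load('pics/top0.npz');p,d=z['p'],z['d'];W=np.load('pics/Wtop.npy')
H,S,V=np.moveaxis(cv2.cvtColor(p,cv2.COLOR_RGB2HSV).astype(int),-1,0)
Z=W[...,2]
print('block',rect('top',comp((Z>.048)&(V>130)&(S<60),131,216),.054))
blue=(H>100)&(H<130)&(S>100)
print('pocket',rect('top',comp(blue,258,215),.048))
dk=(V>150)&(S<60)&(Z>.02)&(Z<.045); c=cv2.morphologyEx(comp(dk,300,230).astype(np.uint8),cv2.MORPH_CLOSE,np.ones((9,9)))
print('deck',rect('top',cv2.morphologyEx(c,cv2.MORPH_OPEN,np.ones((9,9)))>0,.03))
red=((H<8)|(H>172))&(S>150)
print('lever',rect('top',comp(red,240,196),.097))
yel=(H>20)&(H<35)&(S>120)
print('post',rect('top',comp(yel&(Z>.095),316,216),.105))
m=comp(red,240,196)&(Z>.108); print('pin',m.sum(),rect('top',m,.12))
s=np.load('pics/side0.npz');W=np.load('pics/Wside.npy');p=s['p']
H,S,V=np.moveaxis(cv2.cvtColor(p,cv2.COLOR_RGB2HSV).astype(int),-1,0);Z=W[...,2]
print('sideblk',rect('side',(V>120)&(S<60)&(Z>.046)&(abs(W[...,0]-.51)<.05)&(abs(W[...,1]-.385)<.045),.054))
print('sidepost',rect('side',(H>20)&(H<35)&(S>120)&(Z>.098)&(abs(W[...,1]+.18)<.04),.105))
E
```

```text
block (137, array([510.8, 389.5]), array([510.3, 389.3]), array([44.8, 30.8]), 15.0)
pocket (161, array([517.4, -11.5]), array([517.7, -12. ]), array([59.6, 47.1]), 0.9)
deck (5788, array([538.6, -51.1]), array([554.6, -82.3]), array([238.3, 357.7]), 4.5)
lever (109, array([574.9,  50. ]), array([575. ,  51.6]), array([ 9.2, 91.3]), 0.8)
post (25, array([ 517.3, -185.8]), array([ 517.3, -185.6]), array([13.4, 16.3]), 27.2)
pin 11 (11, array([572.4,  90.8]), array([572.3,  91.2]), array([8.5, 8.4]), 45.9)
sideblk (120, array([506.8, 394.2]), array([507.9, 392.9]), array([42.8, 35.9]), 18.7)
sidepost (10, array([ 513.8, -177. ]), array([ 512.5, -173.8]), array([13.1, 22.5]), 15.1)
```

play_rows:
  steps:
    - {"claw": 0, "dp": [0.0335, 0, 0], "angular": [0, 0, -3.34]}
    - {"claw": 0, "dp": [0.0335, 0, 0], "angular": [0, 0, -3.34]}
    - {"claw": 0, "dp": [0.0335, 0, 0], "angular": [0, 0, -3.34]}
    - {"claw": 0, "dp": [0.0335, 0, 0], "angular": [0, 0, -3.34]}
    - {"claw": 0, "dp": [0.0335, 0, 0], "angular": [0, 0, -3.34]}
    - {"claw": 0, "dp": [0.0335, 0, 0], "angular": [0, 0, -3.34]}
    - {"claw": 0, "dp": [0.0335, 0, 0], "angular": [0, 0, -3.34]}
    - {"claw": 0, "dp": [0.0335, 0, 0], "angular": [0, 0, -3.34]}

```text
clock: 0.77
tcp_pos: [0.4257, -0.3977, 0.2387]
orientation: [-0.0, 0.917, 0.4, -0.0]
wrist_force: [-0.0, -0.9, 0.3]
finger_gap: 0.0856
```

play_rows:
  steps:
    - {"claw": 0, "dp": [0.0335, 0, 0], "angular": [0, 0, -3.34]}
    - {"claw": 0, "dp": [0.0335, 0, 0], "angular": [0, 0, -3.34]}
    - {"claw": 0, "dp": [0.0335, 0, 0], "angular": [0, 0, -3.34]}
    - {"claw": 0, "dp": [0.0335, 0, 0], "angular": [0, 0, -3.34]}
    - {"claw": 0, "dp": [0.0335, 0, 0], "angular": [0, 0, -3.34]}
    - {"claw": 0, "dp": [0.0335, 0, 0], "angular": [0, 0, -3.34]}
    - {"claw": 0, "dp": [0.0335, 0, 0], "angular": [0, 0, -3.34]}
    - {"claw": 0, "dp": [0.0335, 0, 0], "angular": [0, 0, -3.34]}

```text
clock: 1.43
tcp_pos: [0.5631, -0.1703, 0.2386]
orientation: [-0.0, 0.799, 0.601, -0.0]
wrist_force: [0.4, -0.7, 0.3]
finger_gap: 0.0854
```

play_rows:
  steps:
    - {"claw": 0, "dp": [0.0335, 0, 0], "angular": [0, 0, -3.34]}
    - {"claw": 0, "dp": [0.0335, 0, 0], "angular": [0, 0, -3.34]}
    - {"claw": 0, "dp": [0.0335, 0, 0], "angular": [0, 0, -3.34]}
    - {"claw": 0, "dp": [0.0335, 0, 0], "angular": [0, 0, -3.34]}
    - {"claw": 0, "dp": [0.0335, 0, 0], "angular": [0, 0, -3.34]}
    - {"claw": 0, "dp": [0.0335, 0, 0], "angular": [0, 0, -3.34]}
    - {"claw": 0, "dp": [0.0335, 0, 0], "angular": [0, 0, -3.34]}
    - {"claw": 0, "dp": [0.0335, 0, 0], "angular": [0, 0, -3.34]}

```text
clock: 2.1
tcp_pos: [0.5837, 0.0945, 0.2387]
orientation: [-0.0, 0.639, 0.769, -0.0]
wrist_force: [0.3, 0.6, 1.0]
finger_gap: 0.0854
```

play_rows:
  steps:
    - {"claw": 0, "dp": [0.0335, 0, 0], "angular": [0, 0, -3.34]}
    - {"claw": 0, "dp": [0.0335, 0, 0], "angular": [0, 0, -3.34]}
    - {"claw": 0, "dp": [0.0335, 0, 0], "angular": [0, 0, -3.34]}
    - {"claw": 0, "dp": [0.0335, 0, 0], "angular": [0, 0, -3.34]}
    - {"claw": 0, "dp": [0.0335, 0, 0], "angular": [0, 0, -3.34]}
    - {"claw": 0, "dp": [0.0335, 0, 0], "angular": [0, 0, -3.34]}
    - {"claw": 0, "dp": [0.0335, 0, 0], "angular": [0, 0, -3.34]}
    - {"claw": 0, "dp": [0.0335, 0, 0], "angular": [0, 0, -3.34]}

```text
clock: 2.77
tcp_pos: [0.4829, 0.3403, 0.2386]
orientation: [-0.0, 0.444, 0.896, -0.0]
wrist_force: [-0.1, -0.2, 0.5]
finger_gap: 0.0853
```

play_rows:
  steps:
    - {"claw": 0, "dp": [0, 0, 0], "angular": [0, 0, -7]}
    - {"claw": 0, "dp": [0, 0, 0], "angular": [0, 0, -7]}
    - {"claw": 0, "dp": [0, 0, 0], "angular": [0, 0, -7]}
    - {"claw": 0, "dp": [0, 0, 0], "angular": [0, 0, -7]}
    - {"claw": 0, "dp": [0, 0, 0], "angular": [0, 0, -7]}
    - {"claw": 0, "dp": [0, 0, 0], "angular": [0, 0, -7]}
    - {"claw": 0, "dp": [0, 0, 0], "angular": [0, 0, -7]}
    - {"claw": 0, "dp": [0, 0, 0], "angular": [0, 0, -7]}

```text
clock: 3.43
tcp_pos: [0.4836, 0.3388, 0.2387]
orientation: [-0.001, -0.031, 1.0, -0.0]
wrist_force: [0.1, 0.2, 1.0]
finger_gap: 0.0851
```

```bash
cat >> h.py <<'E'
from scipy.spatial.transform import Rotation as Ro
def go(x,y,z,yaw=None):
    s=env.get_state(); R=Ro.from_quat(s['orientation'],scalar_first=True); d=R.inv().apply(np.array([x,y,z])-s['tcp_pos'])
    X=R.apply([1,0,0]); Yw=np.degrees(np.arctan2(X[1],X[0]))
    print('t',s['clock'],'tcp',s['tcp_pos'].round(4),'yaw',Yw.round(2),'tool-z',R.apply([0,0,1]).round(4),'F',s['wrist_force'].round(1),'gap',round(s['finger_gap'],4),'j',s['joint_pos'].round(2))
    print('dp total',d.round(4), None if yaw is None else 'turn z %.2f (half-turn eq.)'%-((yaw-Yw+90)%180-90))
E
python3 -c "
from h import *
go(.5105,.3892,.10,15.0)"
```

```text
t 3.4333 tcp [0.4836 0.3388 0.2387] yaw -176.5 tool-z [-1.1e-03 -6.0e-04 -1.0e+00] F [0.1 0.2 1. ] gap 0.0851 j [ 0.48  0.34  0.09  1.32 -0.    0.41]
dp total [-0.0301  0.0488  0.1386] turn z -11.50 (half-turn eq.)
```

play_rows:
  steps:
    - {"claw": 0, "dp": [-0.0075, 0.0122, 0.0347], "angular": [0, 0, 0]}
    - {"claw": 0, "dp": [-0.0075, 0.0122, 0.0347], "angular": [0, 0, 0]}
    - {"claw": 0, "dp": [-0.0075, 0.0122, 0.0347], "angular": [0, 0, 0]}
    - {"claw": 0, "dp": [-0.0076, 0.0122, 0.0345], "angular": [0, 0, 0]}
    - {"claw": 0, "dp": [0, 0, 0], "angular": [0, 0, -5.75]}
    - {"claw": 0, "dp": [0, 0, 0], "angular": [0, 0, -5.75]}
    - {"claw": 0, "dp": [0, 0, 0], "angular": [0, 0, 0]}
    - {"claw": 0, "dp": [0, 0, 0], "angular": [0, 0, 0]}

```text
clock: 4.1
tcp_pos: [0.5111, 0.3892, 0.1001]
orientation: [-0.0, -0.126, 0.992, -0.0]
wrist_force: [0.1, -0.3, -0.5]
finger_gap: 0.085
```

```bash
python3 -c "
from h import *
go(.5105,.3892,.037,15.0)
snap('side','side1',(180,220,340,340),4.5)"
```

```text
t 4.1 tcp [0.5111 0.3892 0.1001] yaw -165.5 tool-z [-8.e-04 -6.e-04 -1.e+00] F [ 0.1 -0.3 -0.5] gap 0.085 j [ 0.53  0.51 -0.    1.06 -0.    0.27]
dp total [0.0005 0.0002 0.0631] turn z -0.50 (half-turn eq.)
```

View pics/side1.png

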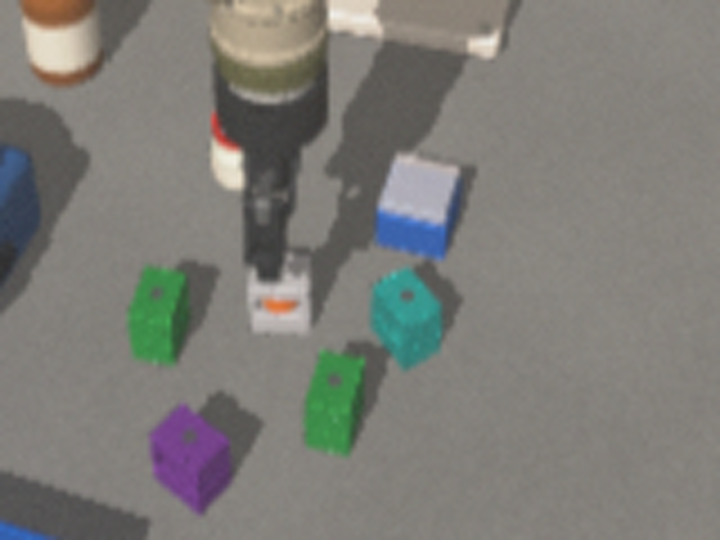

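The gripper stands over the aluminium block (picture px 280,300) with free space on both sides. I go down and grip.

play_rows:
  steps:
    - {"claw": 0, "dp": [0.0005, 0, 0.016], "angular": [0, 0, -0.5]}
    - {"claw": 0, "dp": [0, 0, 0.016], "angular": [0, 0, 0]}
    - {"claw": 0, "dp": [0, 0, 0.016], "angular": [0, 0, 0]}
    - {"claw": 0, "dp": [0, 0, 0.015], "angular": [0, 0, 0]}
    - {"claw": 0, "dp": [0, 0, 0], "angular": [0, 0, 0]}
    - {"claw": 200, "dp": [0, 0, 0], "angular": [0, 0, 0]}
    - {"claw": 200, "dp": [0, 0, 0], "angular": [0, 0, 0]}
    - {"claw": 200, "dp": [0, 0, 0], "angular": [0, 0, 0]}
  force: 40

```text
clock: 4.82
tcp_pos: [0.5118, 0.3897, 0.0393]
orientation: [0.001, -0.132, 0.991, 0.0]
wrist_force: [-0.5, 0.7, -0.4]
finger_gap: 0.0515
```

play_rows:
  steps:
    - {"claw": 200, "dp": [0, 0, 0], "angular": [0, 0, 0]}
    - {"claw": 200, "dp": [0, 0, 0], "angular": [0, 0, 0]}
    - {"claw": 200, "dp": [0, 0, 0], "angular": [0, 0, 0]}
    - {"claw": 200, "dp": [0, 0, 0], "angular": [0, 0, 0]}
    - {"claw": 200, "dp": [0, 0, -0.01], "angular": [0, 0, 0]}
    - {"claw": 200, "dp": [0, 0, -0.03], "angular": [0, 0, 0]}
    - {"claw": 200, "dp": [0, 0, -0.04], "angular": [0, 0, 0]}
    - {"claw": 200, "dp": [0, 0, -0.04], "angular": [0, 0, 0]}

```text
clock: 5.48
tcp_pos: [0.5094, 0.3884, 0.1579]
orientation: [-0.002, -0.132, 0.991, -0.001]
wrist_force: [0.9, 0.5, -1.0]
finger_gap: 0.0312
```

```bash
python3 -c "
from h import *
go(.518,-.011,.157,4.3)"
```

```text
t 5.4833 tcp [0.5094 0.3884 0.1579] yaw -164.85 tool-z [-0.0035 -0.0019 -1.    ] F [ 0.9  0.5 -1. ] gap 0.0312 j [0.53 0.48 0.09 1.19 0.   0.26]
dp total [ 0.0961 -0.3878  0.0016] turn z 10.85 (half-turn eq.)
```

play_rows:
  steps:
    - {"claw": 200, "dp": [0.008, -0.0323, -0.005], "angular": [0, 0, 0]}
    - {"claw": 200, "dp": [0.008, -0.0323, -0.005], "angular": [0, 0, 0]}
    - {"claw": 200, "dp": [0.008, -0.0323, -0.005], "angular": [0, 0, 0]}
    - {"claw": 200, "dp": [0.008, -0.0323, 0], "angular": [0, 0, 0]}
    - {"claw": 200, "dp": [0.008, -0.0323, 0], "angular": [0, 0, 0]}
    - {"claw": 200, "dp": [0.008, -0.0323, 0], "angular": [0, 0, 0]}
    - {"claw": 200, "dp": [0.008, -0.0323, 0], "angular": [0, 0, 0]}
    - {"claw": 200, "dp": [0.008, -0.0323, 0], "angular": [0, 0, 0]}

```text
clock: 6.15
tcp_pos: [0.516, 0.1216, 0.1731]
orientation: [-0.0, -0.132, 0.991, -0.0]
wrist_force: [1.1, -0.2, -1.6]
finger_gap: 0.0312
```

play_rows:
  steps:
    - {"claw": 200, "dp": [0.008, -0.0323, 0], "angular": [0, 0, 0]}
    - {"claw": 200, "dp": [0.008, -0.0323, 0], "angular": [0, 0, 0]}
    - {"claw": 200, "dp": [0.008, -0.0323, 0], "angular": [0, 0, 0]}
    - {"claw": 200, "dp": [0.008, -0.0325, 0], "angular": [0, 0, 0]}
    - {"claw": 200, "dp": [0, 0, 0.03], "angular": [0, 0, 5.4]}
    - {"claw": 200, "dp": [0, 0, 0.02], "angular": [0, 0, 5.4]}
    - {"claw": 200, "dp": [0, 0, 0.01], "angular": [0, 0, 0]}
    - {"claw": 200, "dp": [0, 0, 0], "angular": [0, 0, 0]}

```text
clock: 6.82
tcp_pos: [0.5173, -0.01, 0.1105]
orientation: [-0.003, -0.039, 0.999, 0.001]
wrist_force: [-0.5, -0.4, -2.2]
finger_gap: 0.0312
```

```bash
python3 -c "
from h import *
go(.518,-.011,.067,4.3)
p,d=snap('side','side2')
q,e=snap('top','top2')
a=cv2.resize(p[165:245,230:310,::-1],(400,400),interpolation=cv2.INTER_CUBIC)
b=cv2.resize(q[170:250,215:295,::-1],(400,400),interpolation=cv2.INTER_CUBIC)
cv2.imwrite('pics/c2.png',np.hstack([a,b]))"
```

```text
t 6.8167 tcp [ 0.5173 -0.01    0.1105] yaw -175.52 tool-z [-5.1e-03  9.0e-04 -1.0e+00] F [-0.5 -0.4 -2.2] gap 0.0312 j [-0.17  0.28 -0.32  0.97  0.   -0.25]
dp total [-0.0008 -0.0011  0.0435] turn z 0.18 (half-turn eq.)
```

View pics/c2.png

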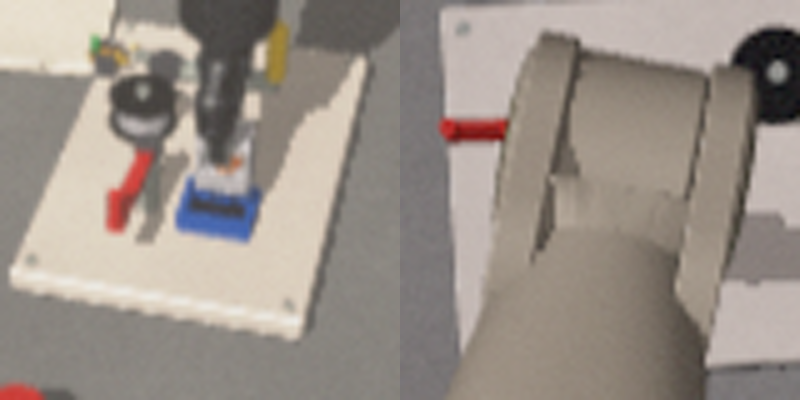

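The block hangs upright over the pocket (left crop px 225,175 above the blue at 220,210); the top view is hidden by the arm. I lower in small steps and watch the force.

play_rows:
  steps:
    - {"claw": 200, "dp": [-0.0008, -0.001, 0.012], "angular": [0, 0, 0.2]}
    - {"claw": 200, "dp": [0, 0, 0.01], "angular": [0, 0, 0]}
    - {"claw": 200, "dp": [0, 0, 0.003], "angular": [0, 0, 0]}
    - {"claw": 200, "dp": [0, 0, 0.003], "angular": [0, 0, 0]}
    - {"claw": 200, "dp": [0, 0, 0.002], "angular": [0, 0, 0]}
    - {"claw": 200, "dp": [0, 0, 0.002], "angular": [0, 0, 0]}
    - {"claw": 200, "dp": [0, 0, 0], "angular": [0, 0, 0]}
    - {"claw": 200, "dp": [0, 0, 0], "angular": [0, 0, 0]}

```text
clock: 7.58
tcp_pos: [0.5205, -0.0112, 0.0808]
orientation: [0.0, -0.036, 0.999, -0.0]
wrist_force: [0.1, -0.4, -1.3]
finger_gap: 0.0315
```

```bash
python3 -c "
from h import *
go(.518,-.011,.067,4.3); print(env.get_state()['ft_torque'].round(2))"
```

```text
t 7.5833 tcp [ 0.5205 -0.0112  0.0808] yaw -175.84 tool-z [ 2.e-04 -1.e-04 -1.e+00] F [ 0.1 -0.4 -1.3] gap 0.0315 j [-0.18  0.31 -0.36  0.89 -0.   -0.25]
dp total [0.0024 0.0004 0.0138] turn z -0.14 (half-turn eq.)
[-0.04 -0.03  0.06]
```

play_rows:
  steps:
    - {"claw": 200, "dp": [0.001, 0, 0.002], "angular": [0, 0, 0]}
    - {"claw": 200, "dp": [0, 0, 0.002], "angular": [0, 0, 0]}
    - {"claw": 200, "dp": [0, 0, 0.002], "angular": [0, 0, 0]}
    - {"claw": 200, "dp": [0, 0, 0.002], "angular": [0, 0, 0]}
    - {"claw": 200, "dp": [0, 0, 0.002], "angular": [0, 0, 0]}
    - {"claw": 200, "dp": [0, 0, 0.002], "angular": [0, 0, 0]}
    - {"claw": 200, "dp": [0, 0, 0], "angular": [0, 0, 0]}
    - {"claw": 200, "dp": [0, 0, 0], "angular": [0, 0, 0]}

```text
clock: 8.25
tcp_pos: [0.5194, -0.0113, 0.069]
orientation: [0.0, -0.036, 0.999, -0.0]
wrist_force: [-1.7, 0.4, 4.5]
finger_gap: 0.0314
```

```bash
python3 -c "
from h import *
go(.518,-.011,.067,4.3); print(env.get_state()['ft_torque'].round(2))"
```

```text
t 8.25 tcp [ 0.5194 -0.0113  0.069 ] yaw -175.85 tool-z [ 3.e-04 -2.e-04 -1.e+00] F [-1.7  0.4  4.5] gap 0.0314 j [-0.18  0.32 -0.38  0.87 -0.   -0.25]
dp total [0.0014 0.0004 0.002 ] turn z -0.15 (half-turn eq.)
[ 0.09  0.35 -0.02]
```

play_rows:
  steps:
    - {"claw": 200, "dp": [0, 0, 0.001], "angular": [0, 0, 0]}
    - {"claw": 200, "dp": [0, 0, 0.001], "angular": [0, 0, 0]}
    - {"claw": 200, "dp": [0, 0, 0], "angular": [0, 0, 0]}
    - {"claw": 200, "dp": [0, 0, 0], "angular": [0, 0, 0]}
    - {"claw": 200, "dp": [0, 0, 0], "angular": [0, 0, 0]}
    - {"claw": 200, "dp": [0, 0, 0], "angular": [0, 0, 0]}
    - {"claw": 200, "dp": [0, 0, 0], "angular": [0, 0, 0]}
    - {"claw": 200, "dp": [0, 0, 0], "angular": [0, 0, 0]}

```text
clock: 8.92
tcp_pos: [0.5196, -0.0114, 0.0689]
orientation: [0.001, -0.036, 0.999, -0.0]
wrist_force: [-7.7, 0.8, 18.5]
finger_gap: 0.0313
```

```bash
python3 -c "
from h import *
go(.518,-.011,.067,4.3); print(env.get_state()['ft_torque'].round(2))"
```

```text
t 8.9167 tcp [ 0.5196 -0.0114  0.0689] yaw -175.85 tool-z [ 1.5e-03 -6.0e-04 -1.0e+00] F [-7.7  0.8 18.5] gap 0.0313 j [-0.18  0.32 -0.38  0.86 -0.   -0.25]
dp total [0.0015 0.0005 0.0019] turn z -0.15 (half-turn eq.)
[ 0.23  1.44 -0.03]
```

play_rows:
  steps:
    - {"claw": 60, "dp": [0, 0, 0], "angular": [0, 0, 0]}
    - {"claw": 60, "dp": [0, 0, 0], "angular": [0, 0, 0]}
    - {"claw": 60, "dp": [0, 0, 0], "angular": [0, 0, 0]}
    - {"claw": 60, "dp": [0, 0, 0], "angular": [0, 0, 0]}
    - {"claw": 60, "dp": [0, 0, -0.02], "angular": [0, 0, 0]}
    - {"claw": 60, "dp": [0, 0, -0.03], "angular": [0, 0, 0]}
    - {"claw": 60, "dp": [0, 0, -0.04], "angular": [0, 0, 0]}
    - {"claw": 60, "dp": [0, 0, -0.03], "angular": [0, 0, 0]}

```text
clock: 9.58
tcp_pos: [0.5194, -0.0112, 0.1885]
orientation: [0.0, -0.036, 0.999, -0.0]
wrist_force: [1.6, -0.1, 0.5]
finger_gap: 0.0653
```

play_rows:
  steps:
    - {"claw": 60, "dp": [0, -0.04, 0], "angular": [0, 0, 0]}
    - {"claw": 60, "dp": [0, -0.04, 0], "angular": [0, 0, 0]}
    - {"claw": 60, "dp": [0, -0.04, 0], "angular": [0, 0, 0]}
    - {"claw": 60, "dp": [0, -0.04, 0], "angular": [0, 0, 0]}
    - {"claw": 60, "dp": [0, -0.04, 0], "angular": [0, 0, 0]}
    - {"claw": 60, "dp": [0, 0, 0], "angular": [0, 0, 0]}
    - {"claw": 60, "dp": [0, 0, 0], "angular": [0, 0, 0]}
    - {"claw": 60, "dp": [0, 0, 0], "angular": [0, 0, 0]}

```text
clock: 10.25
tcp_pos: [0.5334, -0.2106, 0.1859]
orientation: [-0.001, -0.036, 0.999, 0.001]
wrist_force: [0.6, 0.5, -0.7]
finger_gap: 0.0651
```

```bash
python3 -c "
from h import *
go(.518,-.011,.067,4.3)
p,d=snap('side','side3')
q,e=snap('top','top3')
a=cv2.resize(p[165:245,230:310,::-1],(400,400),interpolation=cv2.INTER_CUBIC)
b=cv2.resize(q[170:250,215:295,::-1],(400,400),interpolation=cv2.INTER_CUBIC)
cv2.imwrite('pics/c3.png',np.hstack([a,b]))
W=cloud('top',e);c=(abs(W[...,0]-.518)<.013)&(abs(W[...,1]+.011)<.009);print(np.nanmedian(W[c],0),np.nanpercentile(W[c][:,2],[10,90]))
W=cloud('side',d);c=(abs(W[...,0]-.518)<.02)&(abs(W[...,1]+.011)<.012);print(np.nanpercentile(W[c][:,2],[50,80,95]))
"
```

```text
t 10.25 tcp [ 0.5334 -0.2106  0.1859] yaw -175.9 tool-z [-0.0013  0.0011 -1.    ] F [ 0.6  0.5 -0.7] gap 0.0651 j [-0.52  0.33 -0.06  1.18  0.   -0.59]
dp total [0.0009 0.2001 0.1192] turn z -0.20 (half-turn eq.)
[ 0.51728867 -0.01299599  0.08581065] [0.08257214 0.08967196]
[0.08148483 0.08402925 0.08568853]
```

View pics/c3.png

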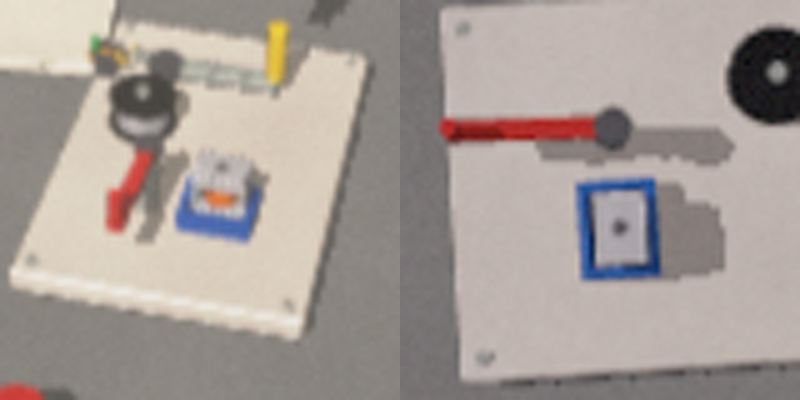

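The block is fully down: both cameras put its top at about 84–85 mm. It sits inside the blue rim (right crop px 620,228), and the bystanders are unmoved. Next is the lever pin at about (0.5725, 0.091).

play_rows:
  steps:
    - {"claw": 110, "dp": [-0.0076, 0.0373, 0], "angular": [0, 0, 0]}
    - {"claw": 110, "dp": [-0.0076, 0.0373, 0], "angular": [0, 0, 0]}
    - {"claw": 110, "dp": [-0.0076, 0.0373, 0], "angular": [0, 0, 0]}
    - {"claw": 110, "dp": [-0.0076, 0.0373, 0], "angular": [0, 0, 0]}
    - {"claw": 110, "dp": [-0.0076, 0.0373, 0], "angular": [0, 0, 0]}
    - {"claw": 110, "dp": [-0.0076, 0.0373, 0], "angular": [0, 0, 0]}
    - {"claw": 110, "dp": [-0.0076, 0.0373, 0], "angular": [0, 0, 0]}
    - {"claw": 110, "dp": [-0.0076, 0.0373, 0], "angular": [0, 0, 0]}

```text
clock: 11.02
tcp_pos: [0.572, 0.0948, 0.187]
orientation: [0.0, -0.038, 0.999, -0.0]
wrist_force: [0.0, -0.4, 0.3]
finger_gap: 0.0486
```

play_rows:
  steps:
    - {"claw": 110, "dp": [0, 0, 0], "angular": [0, 0, 0]}
    - {"claw": 110, "dp": [0, 0, 0.02], "angular": [0, 0, 0]}
    - {"claw": 110, "dp": [0, 0, 0.015], "angular": [0, 0, 0]}
    - {"claw": 110, "dp": [0, 0, 0], "angular": [0, 0, 0]}
    - {"claw": 110, "dp": [0, 0, 0], "angular": [0, 0, 0]}
    - {"claw": 110, "dp": [0, 0, 0], "angular": [0, 0, 0]}
    - {"claw": 110, "dp": [0, 0, 0], "angular": [0, 0, 0]}
    - {"claw": 110, "dp": [0, 0, 0], "angular": [0, 0, 0]}

```text
clock: 11.68
tcp_pos: [0.5735, 0.0911, 0.1528]
orientation: [0.001, -0.036, 0.999, -0.0]
wrist_force: [-0.1, 0.1, 1.2]
finger_gap: 0.0487
```

```bash
python3 -c "
from h import *
go(.5725,.091,.112,4.3)"
```

```text
t 11.6833 tcp [0.5735 0.0911 0.1528] yaw -175.86 tool-z [ 1.9e-03 -1.0e-04 -1.0e+00] F [-0.1  0.1  1.2] gap 0.0487 j [ 0.02  0.36 -0.1   1.11 -0.   -0.05]
dp total [ 0.0011 -0.      0.0408] turn z -0.16 (half-turn eq.)
```

Descend around the pin and grip lightly.

play_rows:
  steps:
    - {"claw": 110, "dp": [0.001, 0, 0.014], "angular": [0, 0, 0]}
    - {"claw": 110, "dp": [0, 0, 0.014], "angular": [0, 0, 0]}
    - {"claw": 110, "dp": [0, 0, 0.012], "angular": [0, 0, 0]}
    - {"claw": 110, "dp": [0, 0, 0], "angular": [0, 0, 0]}
    - {"claw": 255, "dp": [0, 0, 0], "angular": [0, 0, 0]}
    - {"claw": 255, "dp": [0, 0, 0], "angular": [0, 0, 0]}
    - {"claw": 255, "dp": [0, 0, 0], "angular": [0, 0, 0]}
    - {"claw": 255, "dp": [0, 0, 0], "angular": [0, 0, 0]}
  force: 25

```text
clock: 12.35
tcp_pos: [0.5727, 0.0914, 0.1129]
orientation: [0.001, -0.036, 0.999, 0.0]
wrist_force: [-0.6, 1.7, 2.1]
finger_gap: 0.0109
```

play_rows:
  steps:
    - {"claw": 255, "dp": [0, 0, 0], "angular": [0, 0, 0]}
    - {"claw": 255, "dp": [0, 0, 0], "angular": [0, 0, 0]}
    - {"claw": 255, "dp": [0, 0, 0], "angular": [0, 0, 0]}
    - {"claw": 255, "dp": [0, 0, 0], "angular": [0, 0, 0]}
    - {"claw": 255, "dp": [0, 0, 0], "angular": [0, 0, 0]}
    - {"claw": 255, "dp": [0, 0, 0], "angular": [0, 0, 0]}
    - {"claw": 255, "dp": [0, 0, 0], "angular": [0, 0, 0]}
    - {"claw": 255, "dp": [0, 0, 0], "angular": [0, 0, 0]}

```text
clock: 13.02
tcp_pos: [0.5727, 0.0914, 0.1128]
orientation: [0.001, -0.036, 0.999, 0.0]
wrist_force: [-0.3, 1.2, 6.2]
finger_gap: 0.0107
```

```bash
python3 -c "
from h import *
go(.5725,.091,.112,4.3)
s=env.get_state();R=Ro.from_quat(s['orientation'],scalar_first=True)
h=np.array([.5778,-.007]);p=s['tcp_pos'][:2];r=p-h;print('radius',np.hypot(*r),'lever ang',np.degrees(np.arctan2(r[1],r[0])))
a0=np.arctan2(r[1],r[0]);a1=np.radians(180+4.3);N=16;L=np.hypot(*r)
q=[h+L*np.array([np.cos(a),np.sin(a)]) for a in np.linspace(a0,a1,N+1)]
for a,b in zip(q,q[1:]): print(R.inv().apply([*(b-a),0]).round(4))
"
```

```text
t 13.0167 tcp [0.5727 0.0914 0.1128] yaw -175.84 tool-z [ 2.3e-03  3.0e-04 -1.0e+00] F [-0.3  1.2  6.2] gap 0.0107 j [ 0.02  0.39 -0.17  1.02  0.   -0.05]
dp total [ 0.0003 -0.0004  0.0008] turn z -0.14 (half-turn eq.)
radius 0.09856622203557487 lever ang 92.94260336378562
[ 0.0098 -0.0003 -0.    ]
[ 0.0097 -0.0013 -0.    ]
[ 0.0096 -0.0022 -0.    ]
[ 0.0093 -0.0032 -0.    ]
[ 0.0089 -0.0041 -0.    ]
[ 0.0085 -0.0049 -0.    ]
[ 0.008  -0.0058 -0.    ]
[ 0.0073 -0.0065 -0.    ]
[ 0.0067 -0.0072 -0.    ]
[ 0.0059 -0.0078 -0.    ]
[ 0.0051 -0.0084 -0.    ]
[ 0.0042 -0.0089 -0.    ]
[ 0.0033 -0.0092 -0.    ]
[ 0.0024 -0.0095 -0.    ]
[ 0.0014 -0.0097 -0.    ]
[ 0.0005 -0.0098 -0.    ]
```

Pin is held (gap about 11 mm, with the same offset as seen on the block). I follow the arc.

play_rows:
  steps:
    - {"claw": 255, "dp": [0.0098, -0.0003, -0.0015], "angular": [0, 0, 0]}
    - {"claw": 255, "dp": [0.0097, -0.0013, 0], "angular": [0, 0, 0]}
    - {"claw": 255, "dp": [0.0096, -0.0022, 0], "angular": [0, 0, 0]}
    - {"claw": 255, "dp": [0.0093, -0.0032, 0], "angular": [0, 0, 0]}
    - {"claw": 255, "dp": [0.0089, -0.0041, 0], "angular": [0, 0, 0]}
    - {"claw": 255, "dp": [0.0085, -0.0049, 0], "angular": [0, 0, 0]}
    - {"claw": 255, "dp": [0.008, -0.0058, 0], "angular": [0, 0, 0]}
    - {"claw": 255, "dp": [0.0073, -0.0065, 0], "angular": [0, 0, 0]}

```text
clock: 13.68
tcp_pos: [0.5003, 0.0586, 0.1128]
orientation: [-0.002, -0.037, 0.999, 0.001]
wrist_force: [-4.6, 7.4, 3.1]
finger_gap: 0.0108
```

```bash
python3 -c "
from h import *
go(.4795,-.0144,.114,4.3)"
```

```text
t 13.6833 tcp [0.5003 0.0586 0.1128] yaw -175.78 tool-z [-0.0034  0.0025 -1.    ] F [-4.6  7.4  3.1] gap 0.0108 j [-0.04  0.26 -0.35  0.96  0.   -0.12]
dp total [ 0.0261 -0.0713 -0.0013] turn z -0.08 (half-turn eq.)
```

play_rows:
  steps:
    - {"claw": 255, "dp": [0.0067, -0.0072, 0], "angular": [0, 0, 0]}
    - {"claw": 255, "dp": [0.0059, -0.0078, 0], "angular": [0, 0, 0]}
    - {"claw": 255, "dp": [0.0051, -0.0084, 0], "angular": [0, 0, 0]}
    - {"claw": 255, "dp": [0.0042, -0.0089, 0], "angular": [0, 0, 0]}
    - {"claw": 255, "dp": [0.0033, -0.0092, 0], "angular": [0, 0, 0]}
    - {"claw": 255, "dp": [0.0024, -0.0095, 0], "angular": [0, 0, 0]}
    - {"claw": 255, "dp": [0.0014, -0.008, 0], "angular": [0, 0, 0]}
    - {"claw": 255, "dp": [0.0005, -0.005, 0], "angular": [0, 0, 0]}

```text
clock: 14.35
tcp_pos: [0.4762, -0.0089, 0.1127]
orientation: [-0.002, -0.036, 0.999, -0.0]
wrist_force: [-2.9, 2.9, 0.6]
finger_gap: 0.0109
```

play_rows:
  steps:
    - {"claw": 255, "dp": [0, -0.002, 0], "angular": [0, 0, 0]}
    - {"claw": 255, "dp": [0, -0.002, 0], "angular": [0, 0, 0]}
    - {"claw": 255, "dp": [0, -0.002, 0], "angular": [0, 0, 0]}
    - {"claw": 255, "dp": [0, 0, 0], "angular": [0, 0, 0]}
    - {"claw": 255, "dp": [0, 0, 0], "angular": [0, 0, 0]}
    - {"claw": 255, "dp": [0, 0, 0], "angular": [0, 0, 0]}
    - {"claw": 255, "dp": [0, 0, 0], "angular": [0, 0, 0]}
    - {"claw": 255, "dp": [0, 0, 0], "angular": [0, 0, 0]}

```text
clock: 15.02
tcp_pos: [0.4768, -0.0146, 0.1126]
orientation: [-0.002, -0.036, 0.999, -0.0]
wrist_force: [-5.5, 0.1, 2.4]
finger_gap: 0.0108
```

```bash
python3 -c "
from h import *
go(.4795,-.0144,.114,4.3)"
```

```text
t 15.0167 tcp [ 0.4768 -0.0146  0.1126] yaw -175.88 tool-z [-0.0038 -0.0011 -1.    ] F [-5.5  0.1  2.4] gap 0.0108 j [-0.2   0.21 -0.42  0.95 -0.   -0.27]
dp total [-0.0027 -0.     -0.0014] turn z -0.18 (half-turn eq.)
```

play_rows:
  steps:
    - {"claw": 255, "dp": [0, -0.001, 0], "angular": [0, 0, 0]}
    - {"claw": 255, "dp": [0, -0.001, 0], "angular": [0, 0, 0]}
    - {"claw": 255, "dp": [0, -0.001, 0], "angular": [0, 0, 0]}
    - {"claw": 255, "dp": [0, 0, 0], "angular": [0, 0, 0]}
    - {"claw": 255, "dp": [0, 0, 0], "angular": [0, 0, 0]}
    - {"claw": 255, "dp": [0, 0, 0], "angular": [0, 0, 0]}
    - {"claw": 255, "dp": [0, 0, 0], "angular": [0, 0, 0]}
    - {"claw": 255, "dp": [0, 0, 0], "angular": [0, 0, 0]}

```text
clock: 15.68
tcp_pos: [0.4768, -0.015, 0.1126]
orientation: [-0.002, -0.037, 0.999, 0.002]
wrist_force: [-6.3, 8.6, 4.4]
finger_gap: 0.0111
```

play_rows:
  steps:
    - {"claw": 255, "dp": [0, -0.001, 0], "angular": [0, 0, 0]}
    - {"claw": 255, "dp": [0, -0.001, 0], "angular": [0, 0, 0]}
    - {"claw": 255, "dp": [0, 0, 0], "angular": [0, 0, 0]}
    - {"claw": 255, "dp": [0, 0, 0], "angular": [0, 0, 0]}
    - {"claw": 255, "dp": [0, 0, 0], "angular": [0, 0, 0]}
    - {"claw": 255, "dp": [0, 0, 0], "angular": [0, 0, 0]}
    - {"claw": 255, "dp": [0, 0, 0], "angular": [0, 0, 0]}
    - {"claw": 255, "dp": [0, 0, 0], "angular": [0, 0, 0]}

```text
clock: 16.35
tcp_pos: [0.4768, -0.0153, 0.1125]
orientation: [-0.002, -0.038, 0.999, 0.004]
wrist_force: [-4.7, 15.6, 4.3]
finger_gap: 0.0107
```

play_rows:
  steps:
    - {"claw": 110, "dp": [0, 0, 0], "angular": [0, 0, 0]}
    - {"claw": 110, "dp": [0, 0, 0], "angular": [0, 0, 0]}
    - {"claw": 110, "dp": [0, 0, 0], "angular": [0, 0, 0]}
    - {"claw": 110, "dp": [0, 0, -0.01], "angular": [0, 0, 0]}
    - {"claw": 110, "dp": [0, 0, -0.02], "angular": [0, 0, 0]}
    - {"claw": 110, "dp": [0, 0, -0.02], "angular": [0, 0, 0]}
    - {"claw": 110, "dp": [0, 0, 0], "angular": [0, 0, 0]}
    - {"claw": 110, "dp": [0, 0, 0], "angular": [0, 0, 0]}

```text
clock: 17.02
tcp_pos: [0.4806, -0.0199, 0.1651]
orientation: [0.002, -0.036, 0.999, -0.001]
wrist_force: [0.1, 0.7, -0.3]
finger_gap: 0.0481
```

play_rows:
  steps:
    - {"claw": 110, "dp": [-0.0046, -0.028, 0], "angular": [0, 0, 0]}
    - {"claw": 110, "dp": [-0.0046, -0.028, 0], "angular": [0, 0, 0]}
    - {"claw": 110, "dp": [-0.0046, -0.028, 0], "angular": [0, 0, 0]}
    - {"claw": 110, "dp": [-0.0046, -0.028, 0], "angular": [0, 0, 0]}
    - {"claw": 110, "dp": [-0.0046, -0.028, 0], "angular": [0, 0, 0]}
    - {"claw": 110, "dp": [-0.0046, -0.028, 0], "angular": [0, 0, 0]}
    - {"claw": 110, "dp": [0, 0, 0], "angular": [0, 0, 0]}
    - {"claw": 110, "dp": [0, 0, 0], "angular": [0, 0, 0]}

```text
clock: 17.68
tcp_pos: [0.5184, -0.1861, 0.1622]
orientation: [-0.001, -0.035, 0.999, 0.0]
wrist_force: [0.0, 0.2, 0.7]
finger_gap: 0.0484
```

```bash
python3 -c "
from h import *
go(.5173,-.1855,.072,4.3)
p,d=snap('side','side4')
q,e=snap('top','top4')
a=cv2.resize(p[155:235,230:310,::-1],(400,400),interpolation=cv2.INTER_CUBIC)
b=cv2.resize(q[165:245,225:305,::-1],(400,400),interpolation=cv2.INTER_CUBIC)
cv2.imwrite('pics/c4.png',np.hstack([a,b]))
H,S,V=np.moveaxis(cv2.cvtColor(q,cv2.COLOR_RGB2HSV).astype(int),-1,0);W=cloud('top',e)
red=((H<8)|(H>172))&(S>150)&(abs(W[...,0]-.53)<.07)&(abs(W[...,1])<.1)&(W[...,2]>.06)
P=W[red&(W[...,2]<.105)];print(len(P),P.min(0),P.max(0)); 
if len(P)>5: print('lever slope deg',np.degrees(np.arctan(np.polyfit(P[:,0],P[:,1],1)[0])))
"
```

```text
t 17.6833 tcp [ 0.5184 -0.1861  0.1622] yaw -176.02 tool-z [-1.2e-03  5.0e-04 -1.0e+00] F [0.  0.2 0.7] gap 0.0484 j [-0.49  0.3  -0.16  1.11 -0.   -0.56]
dp total [0.001  0.0006 0.0902] turn z -0.32 (half-turn eq.)
104 [ 0.48618384 -0.01956036  0.08991792] [ 0.56538125 -0.00332033  0.10492658]
lever slope deg 4.123889630090556
```

View pics/c4.png

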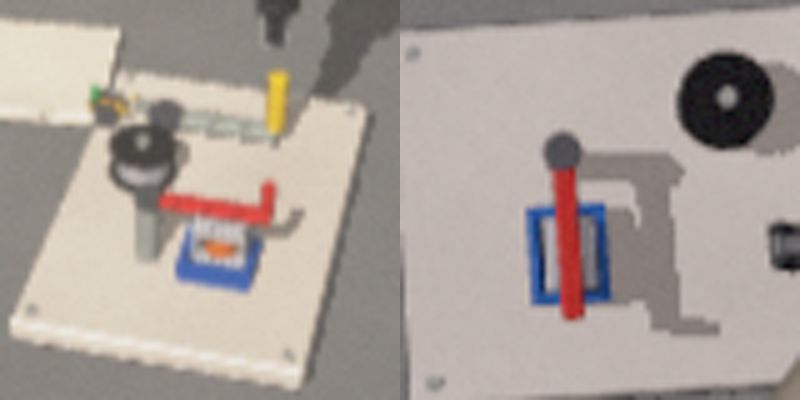

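The lever lies shut over the block along the deck's -x (slope 4.1°, matching the deck's yaw). The post stands at left crop px (277,100) with the gripper above it. I descend around the post and close.

play_rows:
  steps:
    - {"claw": 110, "dp": [0.001, 0, 0.025], "angular": [0, 0, 0]}
    - {"claw": 110, "dp": [0, 0, 0.015], "angular": [0, 0, 0]}
    - {"claw": 110, "dp": [0, 0, 0.015], "angular": [0, 0, 0]}
    - {"claw": 110, "dp": [0, 0, 0.015], "angular": [0, 0, 0]}
    - {"claw": 110, "dp": [0, 0, 0.01], "angular": [0, 0, 0]}
    - {"claw": 110, "dp": [0, 0, 0.01], "angular": [0, 0, 0]}
    - {"claw": 110, "dp": [0, 0, 0], "angular": [0, 0, 0]}
    - {"claw": 110, "dp": [0, 0, 0], "angular": [0, 0, 0]}

```text
clock: 18.45
tcp_pos: [0.5174, -0.1841, 0.073]
orientation: [-0.0, -0.037, 0.999, 0.0]
wrist_force: [-0.3, -0.0, 0.3]
finger_gap: 0.0486
```

play_rows:
  steps:
    - {"claw": 255, "dp": [0, 0, 0], "angular": [0, 0, 0]}
    - {"claw": 255, "dp": [0, 0, 0], "angular": [0, 0, 0]}
    - {"claw": 255, "dp": [0, 0, 0], "angular": [0, 0, 0]}
    - {"claw": 255, "dp": [0, 0, 0], "angular": [0, 0, 0]}
    - {"claw": 255, "dp": [0, 0, 0], "angular": [0, 0, 0]}
    - {"claw": 255, "dp": [0, 0, 0], "angular": [0, 0, 0]}
    - {"claw": 255, "dp": [0, 0, 0], "angular": [0, 0, 0]}
    - {"claw": 255, "dp": [0, 0, 0], "angular": [0, 0, 0]}
  force: 60

```text
clock: 19.12
tcp_pos: [0.5185, -0.1865, 0.0744]
orientation: [0.001, -0.036, 0.999, -0.002]
wrist_force: [-2.0, -5.6, 2.2]
finger_gap: 0.0165
```

```bash
python3 -c "
from h import *
go(.5173,-.1855,.072,4.3)
s=env.get_state();R=Ro.from_quat(s['orientation'],scalar_first=True)
t=s['tcp_pos'][:2]; dk=np.radians(4.2); h=t+.1*np.array([np.cos(dk),np.sin(dk)]); print('hinge',h)
N=14; th=np.linspace(0,.70,N+1)
q=[h-.1*np.array([np.cos(dk+a),np.sin(dk+a)]) for a in th]
for i,(a,b) in enumerate(zip(q,q[1:])):
    Ri=Ro.from_rotvec([0,0,th[i]])*R
    print(Ri.inv().apply([*(b-a),0]).round(4))
print([x.round(4) for x in q[::2]])
"
```

```text
t 19.1167 tcp [ 0.5185 -0.1865  0.0744] yaw -175.9 tool-z [ 0.0018 -0.0034 -1.    ] F [-2.  -5.6  2.2] gap 0.0165 j [-0.49  0.37 -0.3   0.9  -0.   -0.56]
dp total [0.0011 0.0011 0.0024] turn z -0.20 (half-turn eq.)
hinge [ 0.61824147 -0.17919054]
[-0.0001 -0.005   0.    ]
[-0.0001 -0.005   0.    ]
[-0.0001 -0.005   0.    ]
[-0.0001 -0.005   0.    ]
[-0.0001 -0.005   0.    ]
[-0.0001 -0.005   0.    ]
[-0.0001 -0.005   0.    ]
[-0.0001 -0.005   0.    ]
[-0.0001 -0.005   0.    ]
[-0.0001 -0.005   0.    ]
[-0.0001 -0.005   0.    ]
[-0.0001 -0.005   0.    ]
[-0.0001 -0.005   0.    ]
[-0.0001 -0.005   0.    ]
[array([ 0.5185, -0.1865]), array([ 0.5197, -0.1964]), array([ 0.522 , -0.2062]), array([ 0.5251, -0.2157]), array([ 0.5292, -0.2248]), array([ 0.5342, -0.2334]), array([ 0.5401, -0.2415]), array([ 0.5467, -0.249 ])]
```

play_rows:
  steps:
    - {"claw": 255, "dp": [-0.0001, -0.005, 0], "angular": [0, 0, -2.87]}
    - {"claw": 255, "dp": [-0.0001, -0.005, 0], "angular": [0, 0, -2.87]}
    - {"claw": 255, "dp": [-0.0001, -0.005, 0], "angular": [0, 0, -2.87]}
    - {"claw": 255, "dp": [-0.0001, -0.005, 0], "angular": [0, 0, -2.87]}
    - {"claw": 255, "dp": [-0.0001, -0.005, 0], "angular": [0, 0, -2.87]}
    - {"claw": 255, "dp": [-0.0001, -0.005, 0], "angular": [0, 0, -2.87]}
    - {"claw": 255, "dp": [-0.0001, -0.005, 0], "angular": [0, 0, -2.87]}
    - {"claw": 255, "dp": [-0.0001, -0.005, 0], "angular": [0, 0, -2.87]}

```text
clock: 19.78
tcp_pos: [0.5276, -0.2201, 0.0742]
orientation: [0.001, -0.236, 0.972, 0.003]
wrist_force: [-3.7, 10.9, 9.1]
finger_gap: 0.0163
```

```bash
python3 -c "
from h import *
go(.5467,-.249,.0744,4.2+40)
r=np.array([.61824,-.17919])-env.get_state()['tcp_pos'][:2];print(np.hypot(*r),np.arctan2(r[1],r[0])-np.radians(4.2))"
```

```text
t 19.7833 tcp [ 0.5276 -0.2201  0.0742] yaw -152.66 tool-z [-3.0e-04  5.8e-03 -1.0e+00] F [-3.7 10.9  9.1] gap 0.0163 j [-0.54  0.41 -0.24  0.93  0.   -1.02]
dp total [-0.0037 -0.0344 -0.0004] turn z -16.86 (half-turn eq.)
0.0994814209229357 0.35088345680680727
```

play_rows:
  steps:
    - {"claw": 255, "dp": [-0.0001, -0.005, 0], "angular": [0, 0, -2.87]}
    - {"claw": 255, "dp": [-0.0001, -0.005, 0], "angular": [0, 0, -2.87]}
    - {"claw": 255, "dp": [-0.0001, -0.005, 0], "angular": [0, 0, -2.87]}
    - {"claw": 255, "dp": [-0.0001, -0.005, 0], "angular": [0, 0, -2.87]}
    - {"claw": 255, "dp": [-0.0001, -0.005, 0], "angular": [0, 0, -2.87]}
    - {"claw": 255, "dp": [-0.0001, -0.005, 0], "angular": [0, 0, -2.87]}
    - {"claw": 255, "dp": [0, 0, 0], "angular": [0, 0, 0]}
    - {"claw": 255, "dp": [0, 0, 0], "angular": [0, 0, 0]}

```text
clock: 20.45
tcp_pos: [0.5433, -0.2443, 0.0741]
orientation: [-0.001, -0.378, 0.926, 0.003]
wrist_force: [-9.0, 10.5, 12.0]
finger_gap: 0.0166
```

```bash
python3 -c "
from h import *
go(.5467,-.249,.0744,4.2+40)
r=np.array([.61824,-.17919])-env.get_state()['tcp_pos'][:2];print(np.hypot(*r),np.arctan2(r[1],r[0])-np.radians(4.2))"
```

```text
t 20.45 tcp [ 0.5433 -0.2443  0.0741] yaw -135.61 tool-z [-0.0036  0.0055 -1.    ] F [-9.  10.5 12. ] gap 0.0166 j [-0.56  0.45 -0.17  0.96  0.   -1.33]
dp total [ 0.0009 -0.0057 -0.0003] turn z 0.19 (half-turn eq.)
0.09925592186779583 0.6421709186081839
```

play_rows:
  steps:
    - {"claw": 255, "dp": [-0.0001, -0.005, 0], "angular": [0, 0, -2.87]}
    - {"claw": 255, "dp": [0, 0, 0], "angular": [0, 0, 0]}
    - {"claw": 255, "dp": [0, 0, 0], "angular": [0, 0, 0]}
    - {"claw": 255, "dp": [0, 0, 0], "angular": [0, 0, 0]}
    - {"claw": 255, "dp": [0, 0, 0], "angular": [0, 0, 0]}
    - {"claw": 255, "dp": [0, 0, 0], "angular": [0, 0, 0]}
    - {"claw": 255, "dp": [0, 0, 0], "angular": [0, 0, 0]}
    - {"claw": 255, "dp": [0, 0, 0], "angular": [0, 0, 0]}

```text
clock: 21.12
tcp_pos: [0.5465, -0.2477, 0.0742]
orientation: [-0.001, -0.401, 0.916, 0.003]
wrist_force: [-9.9, 8.6, 12.6]
finger_gap: 0.0164
```

```bash
python3 -c "
from h import *
go(.5467,-.249,.0744,4.2+40)
r=np.array([.61824,-.17919])-env.get_state()['tcp_pos'][:2];print(np.hypot(*r),np.arctan2(r[1],r[0])-np.radians(4.2))
p,d=snap('side','side5')
q,e=snap('top','top5')
a=cv2.resize(p[155:235,230:310,::-1],(400,400),interpolation=cv2.INTER_CUBIC)
b=cv2.resize(q[150:230,270:350,::-1],(400,400),interpolation=cv2.INTER_CUBIC)
cv2.imwrite('pics/c5.png',np.hstack([a,b]))"
```

```text
t 21.1167 tcp [ 0.5465 -0.2477  0.0742] yaw -132.76 tool-z [-0.004   0.0052 -1.    ] F [-9.9  8.6 12.6] gap 0.0164 j [-0.56  0.46 -0.15  0.96  0.   -1.38]
dp total [ 0.0008 -0.001  -0.0002] turn z 3.04 (half-turn eq.)
0.09922173249458834 0.6893771258425543
```

View pics/c5.png

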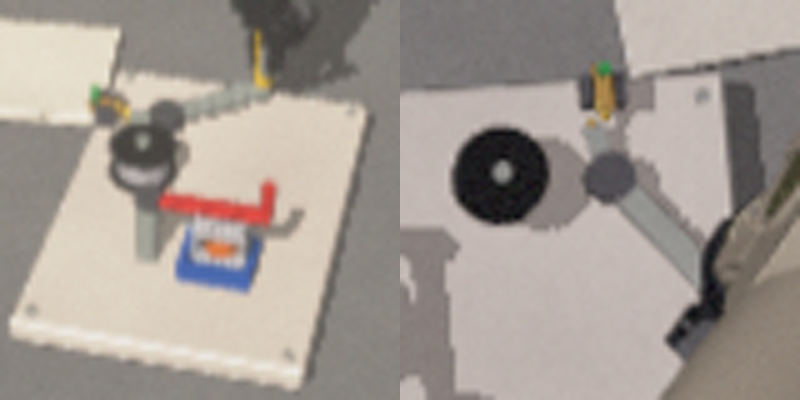

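The arm is swung back about 40° and the post is in the jaws; lever and block are unchanged. A quick check of the pawl follows, comparing before and now by image registration.

```bash
python3 -c "
from h import *
L=lambda f:cv2.cvtColor(np.load(f'pics/{f}.npz')['p'],cv2.COLOR_RGB2LAB).astype(np.float32)[...,2]-128
for f in ('top0','top3','top4','top5'):
    # brass + green marker: weighted centroid of yellowness
    w=np.clip(L(f)[158:178,304:318]-12,0,None); v,u=np.indices(w.shape); print(f,(w*v).sum()/w.sum(),(w*u).sum()/w.sum(),w.sum())
"
```

```text
top0 10.413366336633663 6.4950495049504955 808.0
top3 10.465321563682219 6.520807061790668 793.0
top4 10.412718204488778 6.493765586034913 802.0
top5 10.36284289276808 6.172069825436409 802.0
```

```bash
python3 -c "
from h import *
go(.5467,-.249,.0744)
print(env.hand_in())"
```

```text
t 21.2167 tcp [ 0.5465 -0.2477  0.0741] yaw -132.76 tool-z [-0.0041  0.0052 -1.    ] F [-9.2  9.1 13.1] gap 0.0165 j [-0.56  0.46 -0.15  0.96  0.   -1.38]
dp total [ 0.0008 -0.001  -0.0003] None
the job is handed in; nothing more can be done
None
```

The job is done and handed in at about 21 s on the clock, with the gripper still holding the tensioner post against its spring.

- **Block:** The aluminium idler block sits in the blue pocket, and both cameras put its top at about 84–85 mm, the height of a fully seated block. It stopped against the floor under about 18 N.
- **Lever:** The red lever was swung to its hard stop. The force rose to about 16 N with no more movement, and it lies along the deck's -x axis over the block (slope 4.1° against the deck's 4.2°).
- **Tensioner:** The post was gripped and carried back along its arc to about 0.69 rad, past the 0.6 rad at which the pawl has dropped. That angle comes from the tool position. The top image shows the pawl back within about 0.05 px of where it started lengthwise; lifted, it would show about 1 px. I did not see the click itself.

The other things on the bench were not touched, and they looked unmoved in the crops, though I did not measure each one. One check disagreed: the side camera placed the block and post several mm from the top camera's estimate. I used the top camera, and every grip and the fit into the pocket worked with it.

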